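# Set a record box on the copy easel and photograph it

### The job

Take the thickest of the three record boxes out of the wire rack and stand it on the small steel easel in front of the camera: label towards the camera, underside down on the ledge behind the two lips, leaning squarely against the back strips and centred on them. Set it down gently rather than dropping it, and once it stands there on its own, press the release button all the way in to take its picture. Leave the other two boxes in the rack and everything else on the desk where it is.

Things in the scene. Friction and masses are not known exactly. Their poses are not given: they have to be found in the camera images.
- box_thick: record box to be photographed: kraft board, 46 mm thick x 120 mm wide x 165 mm tall, thickest of the three in the rack; 0.3 to 0.6 kg, stiff, may be gripped firmly (30 N). Origin: centre of its underside. y: through its thickness, out of the labelled face (faces at y = -23, +23 mm); x: along its width; z: up. Starts upright in any of the rack's three bays
- box_label (a point): centre of the white blank label on box_thick: on its +y face (23 mm from the box's mid-plane), 115 mm above the underside
- box_mid: another record box of the same make, 30 mm thick x 120 x 165 mm tall, stays in the rack; origin and axes as for box_thick
- box_thin: another record box of the same make, 18 mm thick x 120 x 165 mm tall, stays in the rack; origin and axes as for box_thick
- rack: fixed steel wire rack: floor 130 (x) x 290 (y) x 4 mm; three bays, centres at y = -82, 0, +82 mm, 57 mm clear between wire hoops 90 mm high. A box stands in the middle of each bay, thickness along the rack's y, label towards +y; boxes rise 79 mm above the hoops with 40 mm of air or more between neighbours. Origin: centre of underside, z up
- copy_rig: fixed photographing rig: grey base plate (x -100 to +90 mm, 130 mm wide, 10 mm thick) carrying the easel, an aluminium rail 40 mm wide running to +x, and a small camera on a post looking back at the easel (lens and camera x 210 to 325 mm, top 225 mm above the table). Origin: on the table under the easel's seat; z up, x from easel to camera
- easel: the rig's fixed easel: two steel strips 14 mm wide at y = -35 and +35 mm, each an L with a lip. Frame leaned back 20 degrees: origin where back and ledge meet, midway, 45 mm above the table; z: up along the back strips (115 mm long, nothing behind the box above that); x: out of the strips, to the camera and 20 degrees upward; y: level, along the ledge. Ledge: x 0 to 54 mm at z = 0
- easel_seat (a point): point on the easel's ledge (easel x = 23, y = 0, z = 0 mm) where box_thick's origin lies when it is well set, z along the easel's z, y along the easel's x: underside on the ledge, rear face on the strips. The lips' inner faces are 31 mm further out (easel x = 54) and rise 12 mm above the ledge, so the box has 8 mm of play there; let go, it tips back onto the strips
- release_box: fixed grey camera release unit, 110 (x) x 75 (y) x 38 mm tall; origin: centre of its underside, z up
- release (a joint): push button of the release unit: travel pressed down in m, 0 out to 0.006 fully in; springs back; about 5 N fully in
- release_top (a point): centre of the top of the white round release button, 34 mm across, on top of the release unit 18 mm from its centre; 60 mm above the table when out; pressed straight down
- tube_tall: bystander: upright kraft roll tube, 60 mm across, 150 mm tall; origin: centre of its underside
- tube_short: bystander: upright kraft roll tube, 60 mm across, 110 mm tall; origin: centre of its underside
- stamp: bystander: self-inking hand stamp, 62 x 40 mm, 82 mm tall; origin: centre of its underside
- weight: bystander: bare steel paperweight bar with a knob, 34 x 100 mm, 38 mm tall; origin: centre of its underside
- code_reader: bystander: hand-held code reader lying on its side, about 160 x 70 mm, 42 mm tall; origin: centre of its underside
- pencil_cup: bystander: dark steel cup with pencils, 76 mm across, 165 mm tall to the pencil tops; origin: centre of its underside
Mind the look-alikes: they are no part of the job. What is shaped like the release_box but yellow is not meant.

How it is judged:
On the way, in this order (a step that is already met when the one before it is completed fails the run):
1. the thickest box is lifted clear of the rack (z of box_thick in the frame of rack above 0.1 m), for 0.1 s.
2. the box stands on the easel's ledge behind the lips, leaning squarely on the back strips, centred, label towards the camera, let go and still (x of box_thick in the frame of easel between 0.018 and 0.034 m and y of box_thick in the frame of easel between -0.015 and 0.015 m and z of box_thick in the frame of easel between -0.004 and 0.004 m and angle between the z axis of box_thick and the z axis of easel, either way round below 0.1 rad and angle between the y axis of box_thick and the x axis of easel, either way round below 0.12 rad and x of box_label in the frame of easel above 0.035 m and linear speed of box_thick below 0.02 m/s and angular speed of box_thick below 0.1 rad/s and contact force between the fingers and box_thick below 0.05 N), for 0.3 s.
3. the release button is pressed in while the box stands so (all of step 2 and value of joint release above 0.0045 m), for 0.05 s.
At the end, for the whole second after the job is handed in: box_thick rests alone on the easel: underside within 4 mm of the ledge, mid-plane 18-34 mm off the back strips at the foot, centred within 15 mm, within 0.10 rad of the lean and 0.12 rad of square, label to the camera, at rest; button was pressed 4.5 mm or more with it so (all of step 2); the robot touches nothing.
It fails at once if another box is shifted more than 25 mm or tipped in the rack (distance of any of box_mid, box_thin from where it was at the start of the episode above 0.025 m or angle between any of box_mid, box_thin's own z axis and vertical above 0.35 rad).
It fails at once if something else on the desk is shifted more than 25 mm or tipped over (distance of any of tube_tall, tube_short, stamp, weight, code_reader, pencil_cup from where it was at the start of the episode above 0.025 m or angle between any of tube_tall, tube_short, stamp, weight, code_reader, pencil_cup's own z axis and vertical above 0.35 rad).
It fails at once if the box is dropped onto the easel (faster than 0.35 m/s within 50 mm of its seat) (distance between box_thick and easel_seat below 0.05 m and linear speed of box_thick above 0.35 m/s).
It fails at once if the box is banged or pressed hard on the easel (over 80 N) (contact force between box_thick and easel above 80 N).
It also fails if it takes over 51 s, if anything falls off the work surface, if the arm or the gripper's body presses on something with over 40 N, if the wrist force passes 120 N, or if a joint passes its speed limit or range.

### The arm

A 7-joint arm with a two-finger parallel gripper is mounted at the origin on the work surface. World frame = base frame: x ahead of the robot, y to its left, z up, the work surface at z = 0. Lengths are in m, angles in rad, forces in N, time in s.
With the tool pointing down it reaches from about 0.425 to 0.875 m from the base axis. Payload 4.7 kg.
Tool frame: the origin (TCP) lies midway between the tips of the shut fingers; the grasp point (between the pads) lies 19 mm behind it; z points along the fingers, x is the direction in which the jaws open and shut, and the axes are right-handed (so a half turn about z gives the same grasp; the last joint's range is limited). The gripper opens to 87 mm and grips with 3 to 60 N. Pads are 19 mm wide; open, the fingers measure 117 mm over their backs; the gripper's body (75 mm by 190 mm) begins 51 mm behind the grasp point.
Start: joints at [-1.112, 0.321, -0.07, 1.45, 0.023, 1.371, -0.057], TCP at [0.28, 0.587, 0.223] pointing down, gripper open.
Joint ranges: [-2.86, 2.86], [-0.3, 2.09], [-1.38, 1.24], [0.06, 2.45], [-1.56, 4.7], [0.09, 2.05], [-2.69, 2.69]. Speed limits (rad/s): [2.57, 2.57, 3.14, 3.14, 3.14, 3.14, 3.14].

### API

Orientations are given as a rotation vector (axis times angle).
In Python, from bench import get_state, eyes, ticket gives the robot as it stands.
- The arm moves only by the tool carry_out, never from a script. Its argument "motion" is a list of rows, each a list of 2 entries, a list of its own where there are three numbers: the shift along the world's x, y, z in m, then the turn about the world's z in rad. A call has 1 to 20 rows; each row is the pose to reach, as a shift and turn from the pose commanded when the call began; what a row does not reach only later rows make up. A row lasts 1/10 s, in which the tool goes at most 50 mm and 8.59 degrees, less where a joint would pass 70% of its speed; a pose out of reach is approached as far as the arm can. A call with a gripper value outside its range is refused whole. "grip" is the gripper command: -1 is fully open, 1 is shut, values between are in proportion, set as the call begins (left out, the last holds). The fingers move at their own pace and stop on an object; "squeeze" is the grip in N (left out, the last holds). Time passes only in rows, so rows that repeat a pose let the fingers close. It gives the time, the measured TCP pose, the force and the opening at its end, in the units of the state.
- get_state(): the state, without advancing time (a new reading comes with each control period).
- eyes.get_image(name): name is "side" or "top" or "wrist"; returns a dict with "pixels" (480x640x3 uint8, blue, green, red), "mtx" (3x3 intrinsics, pixels), "extrinsics" (4x4, takes a point from camera to world coordinates). Camera axes: x right, y down, z forward; pixel columns grow to the right and rows downward; lengths in m; the calibration is good to about 2 mm. A picture is of the moment at which its call begins. There is no depth.
- ticket.close_job(): hands the job in, once; it reports no verdict.
The state is a dict: "time": time; "joint_positions": joint angles; "qd": joint speeds; "joint_torque": joint torques, N m; "position": TCP position; "tool_rot": TCP orientation; "ft_force": force on the tool from outside, world axes, zero at the start; "torque": the same for the moment, N m; "grip_width": opening from 0.0 (shut) to 1.0 (fully open).
Only numpy, scipy, OpenCV 4.12 (cv2) and the standard library are available. Lean on these libraries where they do the work, as an engineer would, in place of code of your own. Each camera call takes 0.05 s, during which the arm holds its last target. There are 200 camera calls.

## Working session

There is one attempt and no reset: what is moved stays moved. The work goes in short steps, Python scripts to look and compute and a tool call to move; the robot and the scene stay as the last step left them, time stands still between calls to the robot, and variables do not carry over. Pictures are saved under pics/ and viewed, about 8 in all and at most 12, crops included, and the job is handed in when it is done.

Besides the shell and the picture viewer there is one more tool, called as a command line: name --argument value ..., lists and objects as JSON in quotes. carry_out: Moves the arm, as the interface text tells. Its arguments: {"type":"object","properties":{"motion":{"type":"array","items":{"type":"array"}},"grip":{"type":"number"},"squeeze":{"type":"number"}},"required":["motion"]}

```bash
mkdir -p pics
cat > h.py <<'E'
import numpy as np,cv2
from bench import get_state,eyes,ticket
def cap(n,f):
    d=eyes.get_image(n); cv2.imwrite(f'pics/{f}.png',d['pixels']); np.savez(f'pics/{f}.npz',p=d['pixels'],K=d['mtx'],T=d['extrinsics']); return d
def load(f):
    d=np.load(f'pics/{f}.npz'); return d['p'],d['K'],d['T']
def ray(f,u,v):
    p,K,T=load(f); r=T[:3,:3]@np.linalg.inv(K)@[u,v,1]; return T[:3,3],r
def onz(f,u,v,z):
    o,r=ray(f,u,v); return o+r*(z-o[2])/r[2]
def proj(f,P):
    p,K,T=load(f); c=K@(T[:3,:3].T@(np.array(P)-T[:3,3])); return c[:2]/c[2]
E
python3 - <<'E'
from h import *
for n in ['top','side']:
    d=cap(n,n+'0'); print(n,d['extrinsics'].round(3).tolist(),d['mtx'].round(0).tolist())
print(get_state())
E
```

```text
top [[0.041, -0.976, 0.216, 0.252], [-0.999, -0.039, 0.012, 0.039], [-0.003, -0.216, -0.976, 1.377], [0.0, 0.0, 0.0, 1.0]] [[580.0, 0.0, 314.0], [0.0, 580.0, 231.0], [0.0, 0.0, 1.0]]
side [[0.919, -0.285, 0.272, 0.144], [-0.394, -0.641, 0.658, -0.92], [-0.013, -0.712, -0.702, 1.152], [0.0, 0.0, 0.0, 1.0]] [[587.0, 0.0, 314.0], [0.0, 587.0, 239.0], [0.0, 0.0, 1.0]]
{'time': 0.1, 'joint_positions': array([-1.11190775,  0.3217329 , -0.07009637,  1.45155144,  0.0226185 ,
        1.37078562, -0.05686276]), 'qd': array([-0.00031003, -0.00072383, -0.00261594, -0.00316807,  0.00024577,
        0.00052028, -0.00010133]), 'joint_torque': array([-9.01470139e-04, -4.92573202e+01, -4.06200550e-01, -3.13397133e+01,
       -6.40566065e-02,  3.96245043e-02,  5.04177137e-05]), 'position': array([0.2795059 , 0.58629352, 0.22158213]), 'tool_rot': array([ 2.65580018e+00,  1.67633532e+00, -2.15035011e-03]), 'ft_force': array([-0.49221191, -0.13760101, -0.60019062]), 'torque': array([0.04659616, 0.02340664, 0.00800909]), 'grip_width': 0.998720938420415}
```

View pics/top0.png

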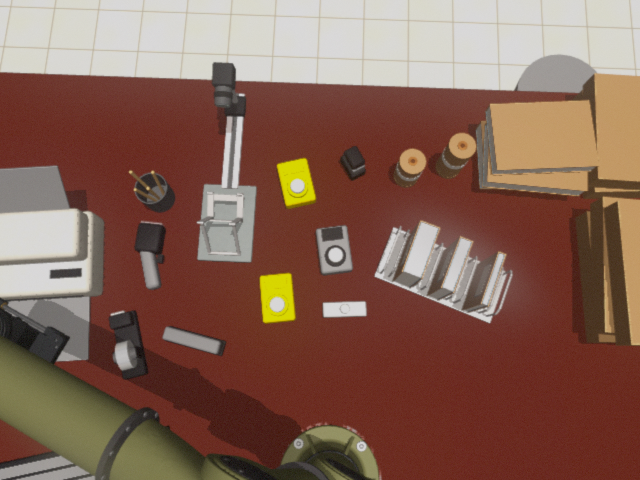

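View pics/side0.png

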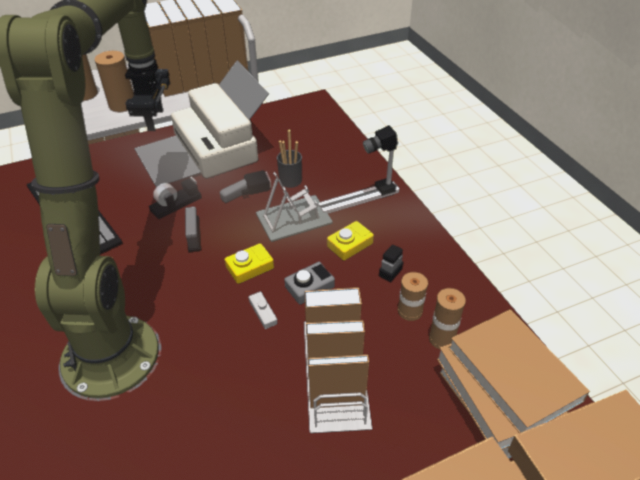

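The top view shows the rack at about (445,272), with box tops near (418,248), (457,262) and (494,275). The rig's easel is at (225,222), with its camera at (225,85). The grey release unit is at (334,250), and two yellow look-alikes are at (297,183) and (277,297). I'll enlarge the rack and the easel next.

Run:
```python
from h import *
t=load('top0')[0]; s=load('side0')[0]
r=lambda a,w,h:cv2.resize(a,(w,h),interpolation=cv2.INTER_CUBIC)
a=r(t[210:330,370:520],800,640)[:,:]   # x5.333
cv2.imwrite('pics/c1.png',r(t[215:325,370:516],796,600)) # 5.45
b=r(s[280:440,290:390],375,600) #3.75
c=r(t[180:270,190:260],420,540) #6
c=cv2.copyMakeBorder(c,0,60,0,0,cv2.BORDER_CONSTANT)
cv2.imwrite('pics/c2.png',np.hstack([b,c]))
```

```text
(no output)
```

View pics/c1.png

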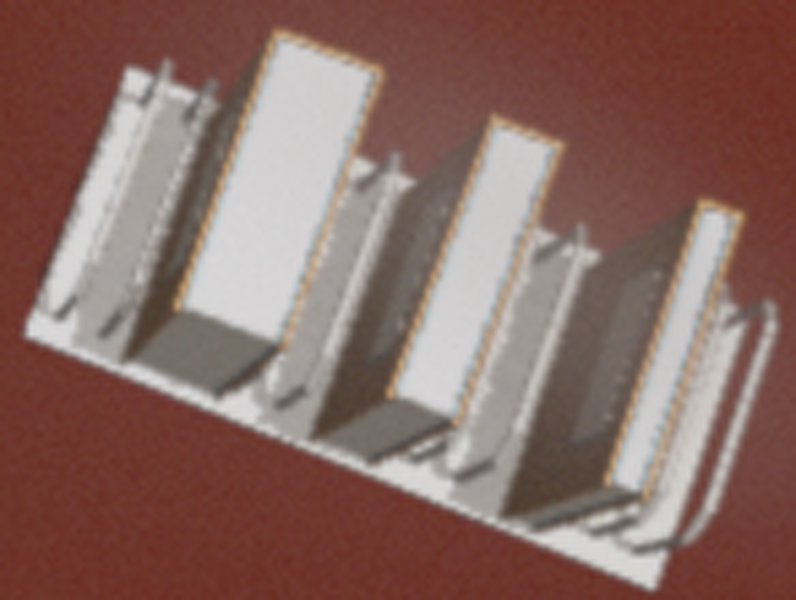

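View pics/c2.png

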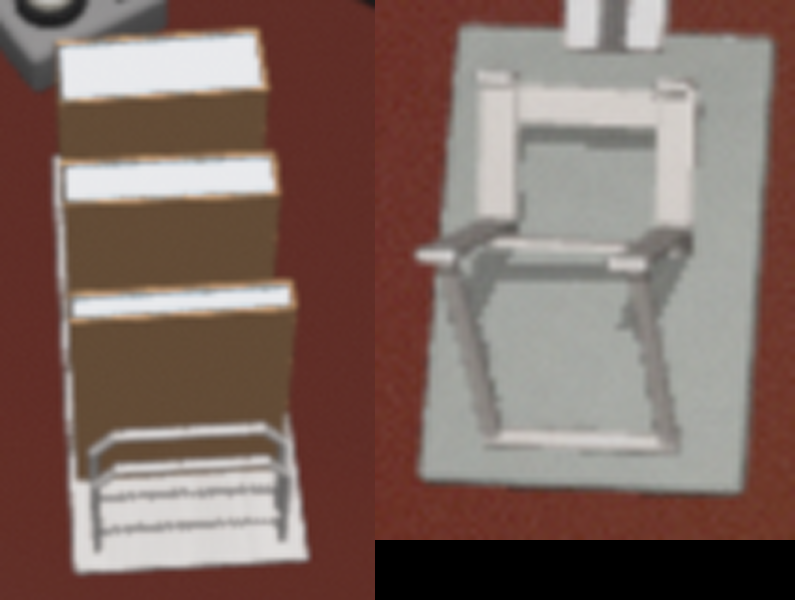

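The thickest box is the one in the left bay. Its top in c1 has corners (277,30), (382,68), (283,348) and (177,308), and its label faces left, towards world +y. Next I'll work out the numbers, using masks for the refined points.

Run:
```python
from h import *
def rep(name,f,px,z):
    P=np.array([onz(f,u,v,z) for u,v in px]); c=P.mean(0)
    print(name,'c',c.round(4),'sides',[round(float(np.linalg.norm(P[i]-P[i-1])),4) for i in range(len(P))])
    return P
def ang(v): return round(float(np.degrees(np.arctan2(v[1],v[0]))),2)
# thick: order A far-left,B far-right,C near-right,D near-left
c1=lambda x,y:(370+(x+.5)/5.452-.5,215+(y+.5)/5.4545-.5)
P=rep('thick top',"top0",[c1(*p) for p in [(274,28),(384,68),(284,350),(175,310)]],.169)
print('yaw width',ang(P[0]-P[3]),ang(P[1]-P[2]),'thick dir',ang(P[0]-P[1]),ang(P[3]-P[2]))
# side view
c2=lambda x,y:(290+(x+.5)/3.75-.5,280+(y+.5)/3.75-.5)
P=rep('thick side',"side0",[c2(*p) for p in [(57,42),(261,29),(267,88),(60,103)]],.169)
print('w',ang(P[1]-P[0]),ang(P[2]-P[3]))
# rack floor top 
P=rep('rack',"top0",[c1(*p) for p in [(125,65),(24,335),(656,590)]],.004)
print('rack y',ang(P[1]-P[2]),'rack centre',(P[0]+P[2])/2, 'x',ang(P[0]-P[1]))
c3=lambda x,y:(190+(x-375+.5)/6-.5,180+(y+.5)/6-.5)
P=rep('plate',"top0",[c3(*p) for p in [(461,24),(774,38),(743,493),(419,479)]],.01)
print('rig x',ang(P[0]-P[3]),ang(P[1]-P[2]),'rig y',ang(P[0]-P[1]),ang(P[3]-P[2]))
x=(P[0]+P[1]-P[2]-P[3]);x/=np.linalg.norm(x);print('rig origin',P.mean(0)+.005*x,ang(x))
# lens/ rail check & button blobs
for f in ['top0','side0']:
    p=load(f)[0]; hsv=cv2.cvtColor(p,cv2.COLOR_BGR2HSV)
    m=((hsv[...,1]<60)&(hsv[...,2]>190)).astype('uint8')
    n,_,st,ce=cv2.connectedComponentsWithStats(m)
    for s,c in zip(st[1:],ce[1:]):
        if 60<s[4]<900 : print(f,s,c.round(1),onz(f,*c,.06).round(4))
```

```text
thick top c [ 0.4895 -0.1746  0.169 ] sides [0.1195, 0.0454, 0.1193, 0.0441]
yaw width -18.5 -19.09 thick dir 71.51 71.78
thick side c [ 0.4915 -0.1778  0.169 ] sides [0.0456, 0.12, 0.0445, 0.1189]
w -19.08 -18.53
rack c [ 0.4598 -0.1975  0.004 ] sides [0.3199, 0.13, 0.2905]
rack y 70.03 rack centre [ 0.46376211 -0.25010734  0.004     ] x -19.16
plate c [0.5682 0.2666 0.01  ] sides [0.1892, 0.1286, 0.1888, 0.1293]
rig x -0.38 -0.17 rig y 89.63 89.82
rig origin [0.57316235 0.26654684 0.01      ] -0.27
top0 [232 117  11  71 362] [236.9 152.4] [0.7291 0.2471 0.06  ]
top0 [222 132   9  56 272] [225.9 159.9] [0.7092 0.2721 0.06  ]
top0 [291 179  13  13 139] [297.1 185.2] [0.6528 0.099  0.06  ]
top0 [207 194  36  23 367] [225.2 202.6] [0.6035 0.2658 0.06  ]
top0 [379 233  20  39 220] [388.1 250.8] [ 0.5036 -0.1184  0.06  ]
top0 [443 239  28  51 535] [456.4 264.5] [ 0.478  -0.2752  0.06  ]
top0 [329 248  13  14 144] [335.1 254.5] [0.4901 0.0035 0.06  ]
top0 [483 254  20  51 218] [492.7 279.2] [ 0.4475 -0.3575  0.06  ]
top0 [375 272  46  23 119] [396.1 282.8] [ 0.4303 -0.1376  0.06  ]
top0 [
[... 881 characters left out ...]
203. ] [0.61   0.2458 0.06  ]
side0 [340 229  12   8  79] [345.3 232.5] [0.6539 0.0947 0.06  ]
side0 [236 251  12   9  90] [241.4 255.1] [0.3722 0.1278 0.06  ]
side0 [297 270  13  10 101] [302.9 274.8] [0.4918 0.     0.06  ]
side0 [306 289  54  17 711] [332.1 297.3] [ 0.5284 -0.0957  0.06  ]
side0 [250 293  26  30 331] [262.3 307.6] [ 0.3636 -0.0576  0.06  ]
side0 [308 322  55  12 479] [334.7 327.3] [ 0.4968 -0.1795  0.06  ]
side0 [310 357  57   7 255] [338.3 360. ] [ 0.467  -0.2635  0.06  ]
side0 [317 406  46   6 150] [340.2 408.3] [ 0.4214 -0.3708  0.06  ]
side0 [309 408  62  24 613] [338.1 424.2] [ 0.4028 -0.401   0.06  ]
side0 [317 412  47   9 290] [339.6 415.5] [ 0.4136 -0.3849  0.06  ]
```

Measured so far:

| Item | Position (m) | Direction | Check |
|---|---|---|---|
| Thick box top centre | (0.4905, -0.176) | thickness 71.3° | sides 45 x 119 mm, against 46 x 120 given |
| Rig origin | (0.573, 0.2665) | yaw -0.3° | plate 189 x 129 mm, against 190 x 130 given |
| Button top | (0.491, 0.002) | – | top and side views agree to 4 mm |

The first move goes to a point above the box.

carry_out --motion '[[[0,0,0.1],0],[[0,0,0.1],0],[[0.22,-0.34,0.1],0],[[0.22,-0.34,0.1],0],[[0.22,-0.34,0.1],0],[[0.22,-0.34,0.1],0],[[0.22,-0.34,0.1],0],[[0.22,-0.34,0.1],0],[[0.22,-0.34,0.1],0.117],[[0.22,-0.34,0.1],0.117],[[0.21,-0.763,0.1],0.117],[[0.21,-0.763,0.1],0.117],[[0.21,-0.763,0.1],0.117],[[0.21,-0.763,0.1],0.117],[[0.21,-0.763,0.1],0.117],[[0.21,-0.763,0.1],0.117],[[0.21,-0.763,0.1],0.117],[[0.21,-0.763,0.1],0.117],[[0.21,-0.763,0.1],0.117],[[0.21,-0.763,0.1],0.117]]' --grip -1

```text
time: 2.1
position: [0.4881, -0.1818, 0.3225]
tool_rot: [2.561, 1.817, -0.002]
ft_force: [-0.5, -0.5, 0.8]
grip_width: 0.996
```

Run:
```python
from h import *
cap('wrist','w1'); d=cap('wrist','w1')
s=get_state();print(s['position'],s['tool_rot'],s['joint_positions'])
p=s['position']; T=d['extrinsics']; print(T.round(3).tolist())
for y,P in [('centre',[.4905,-.176,.169]),('tcp on z.169',[p[0],p[1],.169])]: print(y,proj('w1',P))
```

```text
[ 0.48945826 -0.17623391  0.32221313] [-2.55449404e+00 -1.82702890e+00  6.53076071e-05] [-3.04065473e-01 -3.43026499e-03  6.02651166e-01  1.62504484e+00
  1.38765371e-03  1.52017505e+00  1.54024902e+00]
[[0.326, 0.901, 0.286, 0.41], [0.945, -0.311, -0.099, -0.151], [-0.001, 0.302, -0.953, 0.484], [0.0, 0.0, 0.0, 1.0]]
centre [321.85400124 219.39719437]
tcp on z.169 [321.12636674 218.25331388]
```

View pics/w1.png

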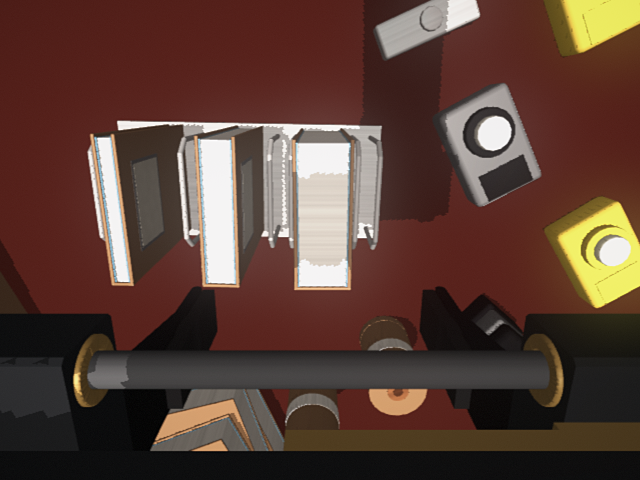

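The wrist view shows the thick box with corners at about (293,137), (353,137), (351,289) and (295,289). It sits centred under the tool. The grey release unit's button is at (492,132).

Run:
```python
from h import *
P=np.array([onz('w1',u,v,.169) for u,v in [(293,137),(353,137),(351,289.5),(294.5,289.5)]])
print(P.mean(0),[np.linalg.norm(P[i]-P[i-1]).round(4) for i in range(4)])
d=P[1]+P[2]-P[0]-P[3];print(np.degrees(np.arctan2(d[1],d[0])));d=P[2]+P[3]-P[0]-P[1];print(np.degrees(np.arctan2(d[1],d[0])))
print('button',onz('w1',492,132,.06))
```

```text
[ 0.48934894 -0.17478463  0.169     ] [np.float64(0.1205), np.float64(0.0435), np.float64(0.1205), np.float64(0.0458)]
70.9589933648576
-18.942456232183062
button [4.89315290e-01 7.99107836e-05 6.00000000e-02]
```

carry_out --motion '[[[0.001,0,-0.05],0],[[0.001,0,-0.09],0],[[0.001,0,-0.12],0],[[0.001,0,-0.14],0],[[0.001,0,-0.16],0],[[0.001,0,-0.175],0],[[0.001,0,-0.185],0],[[0.001,0,-0.193],0],[[0.001,0,-0.196],0],[[0.001,0,-0.196],0],[[0.001,0,-0.196],0]]'

```text
time: 3.3
position: [0.4912, -0.1763, 0.1272]
tool_rot: [2.553, 1.829, 0.001]
ft_force: [-1.1, -1.0, -0.5]
grip_width: 0.997
```

carry_out --motion '[[[0,0,0],0],[[0,0,0],0],[[0,0,0],0],[[0,0,0],0],[[0,0,0],0],[[0,0,0],0],[[0,0,0],0],[[0,0,0],0],[[0,0,0],0],[[0,0,0],0]]' --grip 1 --squeeze 30

```text
time: 4.3
position: [0.4907, -0.1762, 0.1266]
tool_rot: [-2.554, -1.829, -0.0]
ft_force: [-0.0, 1.2, -0.4]
grip_width: 0.526
```

Grip opening is 45.8 mm, so it holds the thick box. Before placing, I'll check the easel geometry against known points in both views.

Run:
```python
from h import *
a=np.radians(20); yw=np.radians(-.3)
def ez(x,y,z):
    h=x*np.cos(a)-z*np.sin(a)-.0216; Z=.045+x*np.sin(a)+z*np.cos(a)
    return [.573+h*np.cos(yw)-y*np.sin(yw), .2665+h*np.sin(yw)+y*np.cos(yw), Z]
ov=[]
for f,(u0,v0,w,h,s) in [('top0',(190,185,66,80,7)),('side0',(252,165,85,80,7))]:
    im=cv2.resize(load(f)[0][v0:v0+h,u0:u0+w],None,fx=s,fy=s,interpolation=cv2.INTER_CUBIC)[:560,:400] if f=='top0' else cv2.resize(load(f)[0][v0:v0+h,u0:u0+w],None,fx=4.7,fy=4.7*1,interpolation=cv2.INTER_CUBIC)
    k=s if f=='top0' else 4.7
    for P in [(.054,y,.012) for y in(-.042,-.028,.028,.042)]+[(0,y,.115) for y in(-.042,-.028,.028,.042)]+[(0,y,0) for y in(-.042,-.028,.028,.042)]:
        q=proj(f,ez(*P)); c=tuple(int(round((q[i]-(u0,v0)[i]+.5)*k)) for i in(0,1)); cv2.circle(im,c,2,(0,0,255),-1)
    ov.append(cv2.copyMakeBorder(im,0,560-im.shape[0],0,0,cv2.BORDER_CONSTANT))
cv2.imwrite('pics/ov.png',np.hstack(ov)[:,:800])
```

```text
(no output)
```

View pics/ov.png

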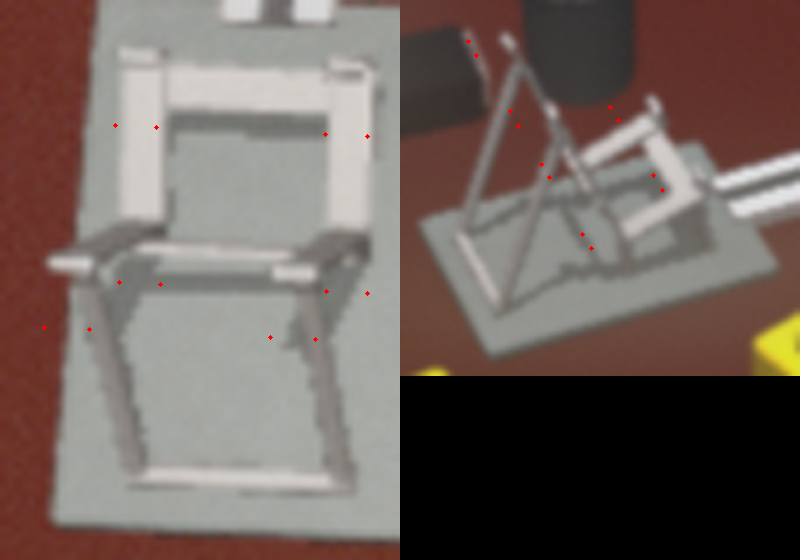

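carry_out --motion '[[[0,0,0.01],0],[[0,0,0.03],0],[[0,0,0.06],0],[[0,0,0.1],0],[[0,0,0.14],0],[[0,0,0.18],0],[[0,0,0.21],0],[[0,0,0.23],0],[[0,0,0.23],0]]'

```text
time: 5.2
position: [0.4915, -0.1769, 0.3593]
tool_rot: [2.552, 1.827, 0.005]
ft_force: [-0.0, -0.6, -5.8]
grip_width: 0.526
```

The overlay was worth doing: every predicted point lies about 20 mm short in x, so the easel's origin is directly above the rig's origin rather than the seat. Sideways it matches. I'll correct this and check again.

Run:
```python
from h import *
a=np.radians(20); yw=np.radians(-.3)
def ez(x,y,z):
    h=x*np.cos(a)-z*np.sin(a); Z=.045+x*np.sin(a)+z*np.cos(a)
    return [.573+h*np.cos(yw)-y*np.sin(yw), .2665+h*np.sin(yw)+y*np.cos(yw), Z]
ov=[]
for f,(u0,v0,w,h,k) in [('top0',(194,190,52,42,7.6)),('side0',(264,170,51,50,7.6))]:
    im=cv2.resize(load(f)[0][v0:v0+h,u0:u0+w],None,fx=k,fy=k,interpolation=cv2.INTER_CUBIC)
    for P in [(.054,y,.012) for y in(-.042,-.028,.028,.042)]+[(0,y,.115) for y in(-.042,-.028,.028,.042)]+[(0,y,0) for y in(-.042,-.028,.028,.042)]+[(.054,y,0) for y in(-.042,-.028,.028,.042)]:
        q=proj(f,ez(*P)); c=tuple(int(round((q[i]-(u0,v0)[i]+.5)*k)) for i in(0,1)); cv2.circle(im,c,2,(0,0,255),-1)
    ov.append(cv2.copyMakeBorder(im,0,400-im.shape[0],0,0,cv2.BORDER_CONSTANT))
cv2.imwrite('pics/ov2.png',np.hstack(ov)[:,:800])
```

```text
(no output)
```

View pics/ov2.png

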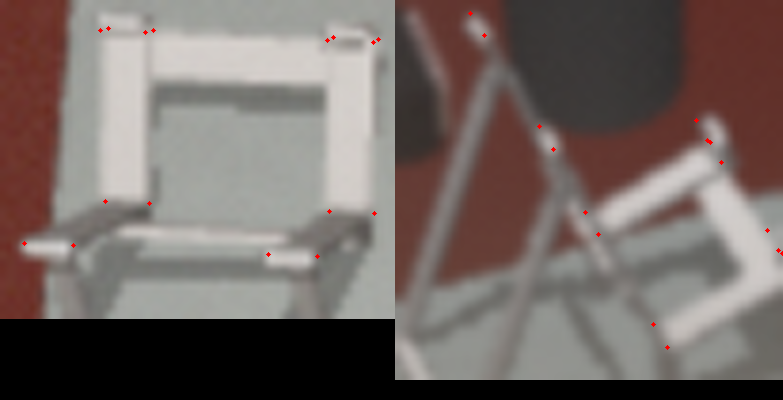

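The model now fits both views to within about 1 px, with strips, foot and lips all on their edges. The easel origin is at (0.5735, 0.2665, 0.045). Moving over it with the quarter turn.

carry_out --motion '[[[0.004,0.015,0],-0.03],[[0.01,0.045,0],-0.12],[[0.02,0.085,0],-0.24],[[0.03,0.125,0],-0.36],[[0.04,0.165,0],-0.48],[[0.05,0.205,0],-0.6],[[0.06,0.245,0],-0.72],[[0.07,0.285,0],-0.84],[[0.08,0.325,0],-0.96],[[0.088,0.365,0],-1.07],[[0.095,0.4,0],-1.15],[[0.1,0.425,0],-1.21],[[0.102,0.438,0],-1.24],[[0.1035,0.443,0],-1.246],[[0.1035,0.443,0],-1.246],[[0.1035,0.443,0],-1.246],[[0.1035,0.443,0],-1.246]]'

```text
time: 6.9
position: [0.5945, 0.2649, 0.3567]
tool_rot: [3.141, -0.008, 0.0]
ft_force: [0.4, -0.1, -5.1]
grip_width: 0.527
```

carry_out --motion '[[[0,0.001,-0.03],0],[[0,0.001,-0.06],0],[[0,0.001,-0.09],0],[[0,0.001,-0.115],0],[[0,0.001,-0.13],0],[[0,0.001,-0.14],0],[[0,0.001,-0.145],0],[[0,0.001,-0.145],0],[[0,0.001,-0.145],0]]'

```text
time: 7.8
position: [0.5949, 0.268, 0.2129]
tool_rot: [-3.141, 0.005, -0.003]
ft_force: [-0.2, -0.6, -5.1]
grip_width: 0.532
```

Run:
```python
from h import *
cap('side','s2'); cap('top','t2'); s=get_state(); p=s['position']; print(p,s['ft_force'])
c=np.array([p[0],p[1],p[2]-.1226])
def draw(f,u0,v0,w,h,k):
    im=cv2.resize(load(f)[0][v0:v0+h,u0:u0+w],None,fx=k,fy=k,interpolation=cv2.INTER_CUBIC)
    for dx in(-.023,.023):
        for dy in(-.06,.06):
            for dz in (0,.165):
                q=proj(f,c+[dx,dy,dz]); cv2.circle(im,tuple(int((q[i]-(u0,v0)[i]+.5)*k) for i in(0,1)),2,(0,0,255),-1)
    return im
cv2.imwrite('pics/a2.png',np.hstack([draw('side',250,90,100,140,4),draw('top',180,160,90,140,4)] if 0 else [draw('s2',250,90,100,140,4),draw('t2',180,140,95,140,4)]))
```

```text
[0.59486617 0.26804998 0.21293129] [ 0.09824213  0.65675141 -5.24667878]
```

View pics/a2.png

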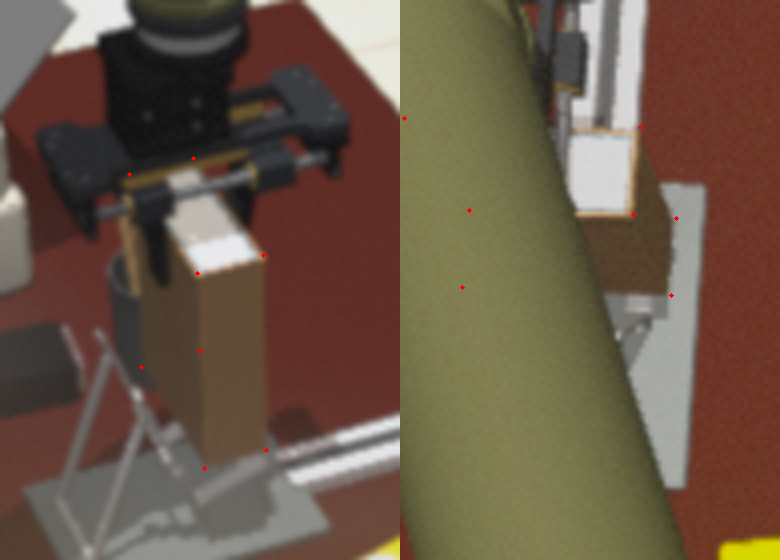

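The side view shows the box's lower front corner at (206,463), against a predicted (204,468). The top view agrees within 1 px, so the box hangs where expected above the ledge. Now I'll lower it slowly.

carry_out --motion '[[[-0.001,0,-0.006],0],[[-0.001,0,-0.012],0],[[-0.001,0,-0.016],0],[[-0.001,0,-0.02],0],[[-0.001,0,-0.023],0],[[-0.001,0,-0.025],0],[[-0.001,0,-0.025],0],[[-0.001,0,-0.025],0]]'

```text
time: 8.7
position: [0.5933, 0.2677, 0.1867]
tool_rot: [-3.142, 0.005, -0.0]
ft_force: [0.1, 0.3, -5.6]
grip_width: 0.529
```

carry_out --motion '[[[0,0,-0.001],0],[[0,0,-0.002],0],[[0,0,-0.003],0],[[0,0,-0.003],0]]'

```text
time: 9.1
position: [0.5931, 0.2677, 0.1834]
tool_rot: [3.141, -0.005, -0.0]
ft_force: [0.3, -0.2, -5.7]
grip_width: 0.526
```

carry_out --motion '[[[0,0,-0.001],0],[[0,0,-0.001],0],[[0,0,-0.002],0],[[0,0,-0.002],0]]'

```text
time: 9.5
position: [0.5934, 0.2678, 0.1825]
tool_rot: [-3.141, 0.005, -0.001]
ft_force: [-2.3, -1.0, -0.3]
grip_width: 0.525
```

The contact is as expected: Fz changed by about 5 N, Fx is -2.3 N for the 20° ledge, and the height is within 1 mm. Next I'll open slightly so the box leans on the rear finger, then carry it back gently.

carry_out --motion '[[[0,0,0],0],[[0,0,0],0],[[0,0,0],0],[[0,0,0],0]]' --grip -0.15

```text
time: 9.9
position: [0.5934, 0.2679, 0.1819]
tool_rot: [-3.141, 0.005, -0.001]
ft_force: [-0.9, -0.8, 0.4]
grip_width: 0.572
```

carry_out --motion '[[[0,0,0],0],[[0,0,0],0],[[0,0,0],0],[[0,0,0],0]]' --grip -0.35

```text
time: 10.3
position: [0.5931, 0.2678, 0.1815]
tool_rot: [3.142, -0.005, -0.0]
ft_force: [-0.7, 0.5, -0.0]
grip_width: 0.674
```

carry_out --motion '[[[0,0,0],0],[[0,0,0],0],[[0,0,0],0],[[0,0,0],0]]' --grip -0.55

```text
time: 10.7
position: [0.5932, 0.2677, 0.1815]
tool_rot: [3.141, -0.005, 0.0]
ft_force: [-1.3, 0.5, -1.1]
grip_width: 0.77
```

Fx of about -1 N fits the box leaning on the rear finger. Moving back slowly.

carry_out --motion '[[[-0.004,0,0],0],[[-0.008,0,0],0],[[-0.012,0,0],0],[[-0.016,0,0],0],[[-0.02,0,0],0],[[-0.024,0,0],0],[[-0.028,0,0],0],[[-0.032,0,0],0],[[-0.036,0,0],0],[[-0.04,0,0],0],[[-0.043,0,0],0],[[-0.046,0,0],0],[[-0.046,0,0],0],[[-0.046,0,0],0]]'

```text
time: 12.1
position: [0.5474, 0.2678, 0.1818]
tool_rot: [-3.141, 0.005, -0.001]
ft_force: [0.2, -0.1, -0.6]
grip_width: 0.775
```

Run:
```python
from h import *
cap('side','s3'); s=get_state(); print(s['position'],s['ft_force'],s['grip_width'])
a=np.radians(20)
def draw(f,u0,v0,w,h,k):
    im=cv2.resize(load(f)[0][v0:v0+h,u0:u0+w],None,fx=k,fy=k,interpolation=cv2.INTER_CUBIC)
    for x in(0,.046):
        for y in(-.06,.06):
            for z in (0,.165):
                q=proj(f,[.5735+x*np.cos(a)-z*np.sin(a),.2665+y,.045+x*np.sin(a)+z*np.cos(a)]); cv2.circle(im,tuple(int((q[i]-(u0,v0)[i]+.5)*k) for i in(0,1)),2,(0,0,255),-1)
    return im
cv2.imwrite('pics/a3.png',draw('s3',230,90,130,145,4))
```

```text
[0.5474893  0.26770301 0.18172693] [-0.29346539 -0.12871208  0.2447342 ] 0.7747366916423972
```

View pics/a3.png

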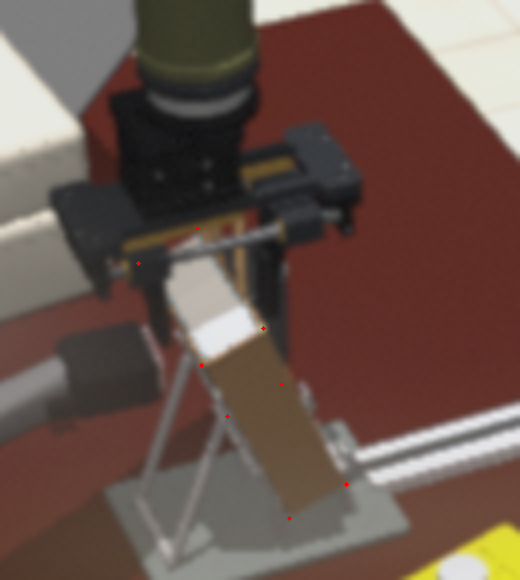

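The box sits exactly at the predicted seat corners: (289,518) and (346,484) at the foot, (202,365) and (263,328) at the top. Opening fully and lifting away.

carry_out --motion '[[[0,0,0],0],[[0,0,0],0],[[0,0,0],0],[[0,0,0.01],0],[[0,0,0.03],0],[[0,0,0.06],0],[[0,0,0.1],0],[[0,0,0.14],0],[[0,0,0.16],0],[[0,0,0.16],0]]' --grip -1

```text
time: 13.15
position: [0.5487, 0.2682, 0.3466]
tool_rot: [-3.138, 0.005, -0.011]
ft_force: [0.2, 0.4, -0.5]
grip_width: 1.003
```

carry_out --motion '[[[-0.057,-0.266,0],0],[[-0.057,-0.266,0],0],[[-0.057,-0.266,0],0],[[-0.057,-0.266,0],0],[[-0.057,-0.266,0],0],[[-0.057,-0.266,0],0],[[-0.057,-0.266,0],0],[[-0.057,-0.266,0],0],[[-0.057,-0.266,0],0],[[-0.057,-0.266,-0.05],0],[[-0.057,-0.266,-0.1],0],[[-0.057,-0.266,-0.15],0],[[-0.057,-0.266,-0.19],0],[[-0.057,-0.266,-0.22],0],[[-0.057,-0.266,-0.24],0],[[-0.057,-0.266,-0.255],0],[[-0.057,-0.266,-0.262],0],[[-0.057,-0.266,-0.262],0],[[-0.057,-0.266,-0.262],0]]' --grip 1

```text
time: 15.05
position: [0.4908, 0.0024, 0.08]
tool_rot: [3.142, -0.003, 0.001]
ft_force: [0.3, -0.0, 0.0]
grip_width: 0.006
```

Run:
```python
from h import *
cap('side','s4'); cap('wrist','w4'); s=get_state(); print(s['position'],s['ft_force'],s['grip_width'])
im=load('s4')[0]; cv2.imwrite('pics/a4.png',np.hstack([cv2.resize(im[110:310,230:350],None,fx=3,fy=3),cv2.resize(load('w4')[0],(440,330))[:,:].copy() if 0 else cv2.copyMakeBorder(cv2.resize(load('w4')[0],(440,330)),0,270,0,0,cv2.BORDER_CONSTANT)]))
```

```text
[0.49104945 0.00212851 0.08050584] [-0.07312802 -0.69379084  0.24083672] 0.002246243736961856
```

View pics/a4.png

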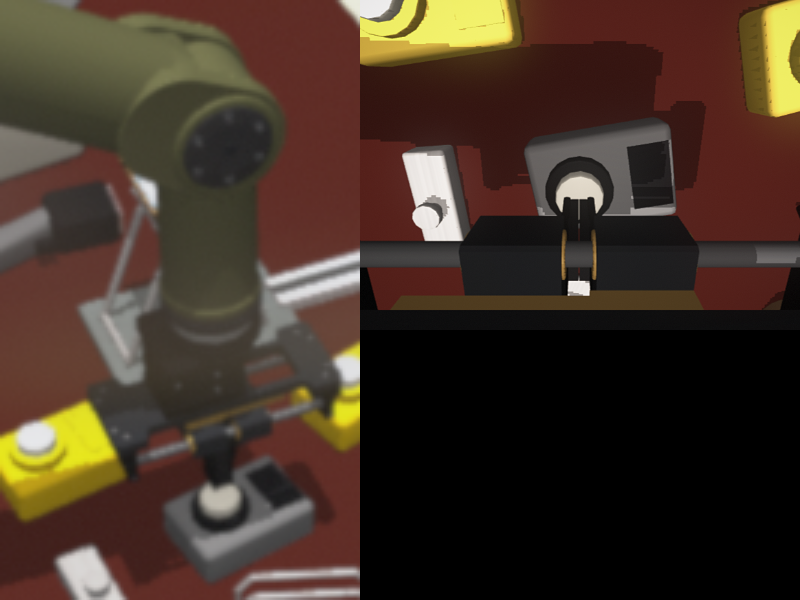

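The shut fingertips are centred over the white button on the grey unit (side crop (220,497)). Pressing now.

carry_out --motion '[[[0,0,-0.008],0],[[0,0,-0.015],0],[[0,0,-0.019],0],[[0,0,-0.022],0],[[0,0,-0.024],0],[[0,0,-0.026],0],[[0,0,-0.027],0],[[0,0,-0.027],0],[[0,0,-0.027],0]]'

```text
time: 16.05
position: [0.4898, 0.0017, 0.0542]
tool_rot: [-3.141, 0.005, 0.002]
ft_force: [-6.8, 0.1, 17.1]
grip_width: 0.007
```

The button is fully in: the fingers stopped at z = 0.054 with 17 N. Retreating to near the start pose so the side camera can see the easel.

carry_out --motion '[[[0,0,0.03],0],[[0,0,0.08],0],[[0,0,0.13],0],[[0,0,0.18],0],[[0,0,0.23],0],[[0,0,0.28],0],[[-0.02,0.25,0.28],0],[[-0.02,0.25,0.28],0],[[-0.02,0.25,0.28],0],[[-0.02,0.25,0.28],0],[[-0.02,0.25,0.28],0],[[-0.2,0.56,0.28],0],[[-0.2,0.56,0.28],0],[[-0.2,0.56,0.28],0],[[-0.2,0.56,0.28],0],[[-0.2,0.56,0.28],0],[[-0.2,0.56,0.28],0],[[-0.2,0.56,0.28],0],[[-0.2,0.56,0.28],0],[[-0.2,0.56,0.28],0]]'

```text
time: 18.05
position: [0.288, 0.5636, 0.3312]
tool_rot: [3.141, 0.003, -0.002]
ft_force: [0.3, -0.3, -0.2]
grip_width: 0.006
```

Run:
```python
from h import *
cap('side','s5'); cap('top','t5'); s=get_state(); print(s['time'],s['position'],s['ft_force'],np.abs(s['qd']).max())
a=np.radians(20)
def draw(f,u0,v0,w,h,k):
    im=cv2.resize(load(f)[0][v0:v0+h,u0:u0+w],None,fx=k,fy=k,interpolation=cv2.INTER_CUBIC)
    for x in(0,.046):
        for y in(-.06,.06):
            for z in (0,.165):
                q=proj(f,[.5735+x*np.cos(a)-z*np.sin(a),.2665+y,.045+x*np.sin(a)+z*np.cos(a)]); cv2.circle(im,tuple(int((q[i]-(u0,v0)[i]+.5)*k) for i in(0,1)),2,(0,0,255),-1)
    return im
cv2.imwrite('pics/a5.png',np.hstack([draw('s5',240,100,120,180,3),draw('t5',160,110,140,180,3)]))
for f,g in(('side0','s5'),):
    d=np.abs(load(f)[0].astype(int)-load(g)[0]).max(2)>60; n,_,st,_=cv2.connectedComponentsWithStats(d.astype('uint8')); print([s.tolist() for s in st[1:] if s[4]>60])
```

```text
18.15 [0.29164348 0.56079368 0.33227145] [0.63872396 0.19953441 0.20108941] 0.021049244035534487
[[21, 0, 39, 17, 295], [73, 0, 50, 54, 1030], [144, 4, 9, 26, 126], [51, 24, 6, 21, 94], [105, 28, 23, 37, 291], [128, 62, 36, 69, 1306], [0, 67, 21, 44, 310], [74, 100, 13, 37, 258], [17, 124, 15, 36, 278], [192, 140, 11, 12, 79], [266, 148, 31, 33, 519], [290, 189, 24, 29, 311], [306, 288, 55, 26, 971]]
```

View pics/a5.png

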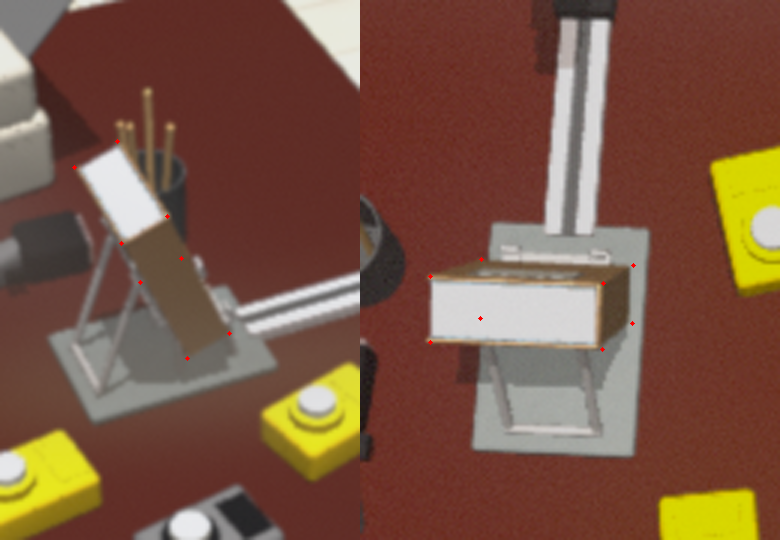

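The box stands at the predicted seat in both views, with its label edge towards the camera. Away from the arm, the easel and the emptied bay, the only change is a small patch at (192,140), probably the arm's shadow. Handing in.

carry_out --motion '[[[0,0,0],0],[[0,0,0],0],[[0,0,0],0]]'

```text
time: 18.45
position: [0.2913, 0.5609, 0.333]
tool_rot: [-3.141, 0.008, -0.001]
ft_force: [-0.3, -0.8, 0.4]
grip_width: 0.006
```

```bash
python3 -c "
from bench import ticket
print(ticket.close_job())"
```

```text
the job is handed in; nothing more can be done
None
```

The thickest box is on the easel with its label towards the camera, the release button was pressed, and the job was handed in at about 18.5 s of the 51 s allowed. The hand-in gave no verdict.

- **Placing:** I took the box (45.8 mm measured in the jaws) from the left bay as seen from the top camera. I set it down on the ledge with about 5 N, then let it lean back on the rear finger until it rested on the strips.
- **Button:** I pressed the grey unit's button with shut fingers. They stopped 5.8 mm below its rest height at 17 N, so it should be fully in, though I could not read the button's travel directly.
- **Last checks:** In both views the box's corners lie within about 1–2 px of the predicted seat. A before/after comparison of the side view showed changes at the arm, the easel and the emptied bay, plus a small patch at (192,140) that I took for the arm's shadow. The arm ended clear of everything.
- **One check that failed:** My first easel position was about 20 mm off, because I had put the seat rather than the ledge corner above the rig's origin. The overlay on the images showed this, and I corrected it before placing.
- **Not checked:** I had no clear view of the box between letting go and pressing the button. It stood correctly in the pictures before the release and after the press.

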